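Make up the overlock tray and the hemming tray

ROBOT

A 7-joint arm with a two-finger parallel gripper is mounted at the origin on the work surface. World frame = base frame: x ahead of the robot, y to its left, z up, the work surface at z = 0. Lengths are in m, angles in degrees, forces in N, time in s.
With the tool pointing down it reaches from about 0.4 to 0.9 m from the base axis. Payload 5.6 kg.
Tool frame: the origin (TCP) lies midway between the tips of the shut fingers; the grasp point (between the pads) lies 19 mm behind it (env.grip_depth is the z of the grasp point in the tool frame, in m); z points along the fingers, y is the line along which they close (so a half turn about z gives the same grasp; the last joint's range is limited). The gripper opens to 92 mm and grips with 3 to 60 N. Pads are 20 mm wide; open, the fingers measure 128 mm over their backs; the gripper's body (75 mm by 189 mm) begins 69 mm behind the grasp point.
Start: joints at [-73.167, 26.786, -0.665, 91.828, 0.344, 61.387, -3.226], TCP at [0.215, 0.613, 0.215] pointing down, gripper open.
Joint ranges: [-144.91, 144.91], [-17.63, 115.5], [-89.93, 88.59], [15.96, 139.68], [-74.01, 254.01], [8.47, 105.57], [-167.45, 167.45]. Speed limits (degrees/s): [147.25, 147.25, 180, 180, 180, 180, 180].

INTERFACE

Orientations are given as a 3x3 rotation matrix whose columns are the frame's x, y, z axes.
In Python, from station import sensors, cams, workorder, env gives the robot as it stands.
- The arm moves only by the tool step_arm, never from a script. Its argument "plan" is one flat list of numbers, 5 for each row, row after row: the finger opening in mm, from 0 to 91.9, then the shift along the tool's x, y, z in units of 0.02 m (1.0 is 0.02 m), then the turn about the tool's z in units of pi rad (1.0 is pi rad). In form: [grip, x, y, z, twist, grip, x, y, z, twist, ...]. A call has 1 to 20 rows; each row shifts and turns the commanded pose from where the row before left it, along the tool's axes as they then stand; what a row does not reach is not made up. A row lasts 1/10 s, in which the tool goes at most 50 mm and 8.59 degrees, less where a joint would pass 70% of its speed; a pose out of reach is approached as far as the arm can. A call with a number of a shift or a turn outside -1 to 1 is refused whole. A call with a gripper value outside its range is refused whole. The fingers move at their own pace and stop on an object; "force" is the grip in N (left out, the last holds). Time passes only in rows, so rows that do not move let the fingers close. It gives the time, the measured TCP pose, the force, the opening and the grip force at its end, in the units of the state.
- sensors.get_obs(): the state, without advancing time (a new reading comes with each control period).
- cams.get_image(name): name is "scene" or "top" or "wrist"; returns the picture (384x512x3 uint8, red, green, blue); there is no depth.
- cams.camera_info(name): a dict with "fx", "fy", "cx", "cy" (pixels), "dist" ([k1, k2, p1, p2, k3] as OpenCV has them; the pictures are not rectified), "R" (3x3) and "t" (3): a world point X has camera coordinates R X + t. Camera axes: x right, y down, z forward; pixel columns grow to the right and rows downward; lengths in m; the calibration is good to about 2 mm. A picture is of the moment at which its call begins: read the wrist's pose just before it. camera_info takes no time and is no camera call; for the wrist camera it gives the pose at the moment of the call.
- workorder.hand_in(): hands the job in; it is judged then, once.
The state is a dict: "t": time; "joint_pos": joint angles; "joint_velocities": joint speeds; "joint_torque": joint torques, N m; "ee_pos": TCP position; "tool_rot": TCP orientation; "force": force on the tool from outside, world axes, zero at the start; "wrist_torque": the same for the moment, N m; "opening": opening from 0.0 (shut) to 1.0 (fully open); "grip_force": force on a finger pad.
Only numpy, scipy, OpenCV 4.12 (cv2) and the standard library are available. Lean on these libraries where they do the work, as an engineer would, in place of code of your own. Each camera call takes 0.05 s, during which the arm holds its last target. There are 200 camera calls.

TASK

Make up the trays for two sewing jobs from the stock of thread on the bench. The long tray is for the overlocking job: stand one of the two big thread cones in each of its two large compartments and one small spool in its small compartment. The short tray is for the hemming job: stand the other small spool in its small compartment and lay the tape measure flat in its large one; leave the straight tube of thread standing where it is.

Things in the scene. Friction and masses are not known exactly. Their poses are not given: they have to be found in the camera images.
- cone1_center (a point): Cone of thread, ecru on a grey core, standing on its wide end, 100 mm tall: the thread is 60 mm across 9 mm up and tapers evenly to 44 mm at 83 mm up; above 87 mm the bare core, 18 mm across. About 0.12 kg. The point is on its axis, half-way up (50 mm above its foot); z up. The two cones are alike and interchangeable.
- cone2_center (a point): Cone of thread, ecru on a grey core, standing on its wide end, 100 mm tall: the thread is 60 mm across 9 mm up and tapers evenly to 44 mm at 83 mm up; above 87 mm the bare core, 18 mm across. About 0.12 kg. The point is on its axis, half-way up (50 mm above its foot); z up. The two cones are alike and interchangeable.
- spool1_center (a point): Small spool of sewing thread, ecru thread between two thin grey end flanges, the smallest upright thing in the stock: 32 mm across the flanges (grip it there as a plain cylinder), 56 mm tall. 25 to 50 g. The point is on its axis, half-way up (28 mm above its foot); z up. The two small spools are alike and interchangeable.
- spool2_center (a point): Small spool of sewing thread, ecru thread between two thin grey end flanges, the smallest upright thing in the stock: 32 mm across the flanges (grip it there as a plain cylinder), 56 mm tall. 25 to 50 g. The point is on its axis, half-way up (28 mm above its foot); z up. The two small spools are alike and interchangeable.
- tape_center (a point): Round spring tape measure lying flat: disc-shaped white case 54 mm across and 20 mm thick, grey face with a push button in the middle (1.5 mm proud) and a yellow tape end 12 mm long sticking out of the rim along +x (it does not obstruct). About 60 g. The point is the middle of the case, 10 mm above its underside; z up.
- tube_center (a point): Straight tube of thread, not wanted today: ecru thread 47 mm across between 4 and 68 mm up, on a grey tube 34 mm across with an open end, 76 mm tall in all; wider and taller than the small spools and not tapered like the cones. It stands loose among the stock. The point is on its axis, half-way up (38 mm); z up.
- long_tray: Light grey plastic tray, the longer and narrower: 260 mm (y) by 98 mm (x). Three compartments in a row along y, all 92 mm wide and centred on x = 0: two large ones 92 mm long, centred at y = -81 and y = +14 mm, and a small one 64 mm long at y = +95 mm. It cannot slip. Floor 3 mm, all walls 3 mm thick, their tops 18 mm above the bench. Origin: centre of its underside; z up.
- short_tray: Light grey plastic tray, the shorter and broader: 173 mm (y) by 124 mm (x). Two compartments along y, both 118 mm wide and centred on x = 0: a large one 100 mm long, centred at y = -33.5 mm, and a small one 64 mm long at y = +51.5 mm. It cannot slip. Floor 3 mm, all walls 3 mm thick, their tops 18 mm above the bench. Origin: centre of its underside; z up.
Not all that is in view belongs to the job. Leave any blue look-alike of the part that bears cone1_center alone.

How it is judged:
By the outcome, as a careful person would: the job done as asked, in the order asked, and still so for the second after the job is handed in, with the robot touching nothing.
It also fails if it takes over 141 s, if anything falls off the work surface, if the arm or the gripper's body presses on something with over 40 N, if the wrist force passes 120 N, or if a joint passes its speed limit or range.

## Working session

There is one attempt and no reset: what is moved stays moved. The work goes in short steps, Python scripts to look and compute and a tool call to move; the robot and the scene stay as the last step left them, time stands still between calls to the robot, and variables do not carry over. Pictures are saved under pics/ and viewed, at most 17 in all, crops included, and the job is handed in when it is done.

Besides the shell and the picture viewer there is one more tool, called after "Call:" by a JSON object that holds its "name" and its "arguments", one argument or row to a line. step_arm: Moves the arm, as the interface text tells. Its arguments: {"type":"object","properties":{"plan":{"type":"array"},"force":{"type":"number"}},"required":["plan"]}

```bash
mkdir -p pics; ls
python3 - <<'E'
from station import sensors,cams,env
import cv2,numpy as np
o=sensors.get_obs();print(o['t'],o['ee_pos'],np.round(o['tool_rot'],3).tolist(),env.grip_depth)
for n in("scene","top"):
    cv2.imwrite(f"pics/{n}0.png",cams.get_image(n)[:,:,::-1]);c=cams.camera_info(n);print(n,c)
E
```

```text
pics
0.0 [0.21471833 0.61288795 0.21365641] [[-0.944, 0.331, -0.0], [0.331, 0.944, -0.002], [-0.0, -0.002, -1.0]] -0.0187
scene {'fx': 357.59026812226824, 'fy': 357.59026812226824, 'cx': 251.2294777965355, 'cy': 198.70026524461713, 'dist': array([0.00952412, 0.        , 0.        , 0.        , 0.        ]), 'R': array([[-0.49663862,  0.86773473,  0.0196601 ],
       [ 0.56967723,  0.34297067, -0.74688619],
       [-0.65484192, -0.35973262, -0.6646612 ]]), 't': array([ 0.31526528, -0.26146437,  1.23471055])}
top {'fx': 427.4341937457854, 'fy': 427.4341937457854, 'cx': 259.61591733406044, 'cy': 190.95416520917684, 'dist': array([-0.11362722,  0.        ,  0.        ,  0.        ,  0.        ]), 'R': array([[-0.01348198, -0.99961669, -0.02418088],
       [-0.98343864,  0.01762725, -0.18038218],
       [ 0.18073928,  0.0213485 , -0.98329932]]), 't': array([-0.03794299,  0.56255057,  0.8997568 ])}
```

View pics/scene0.png

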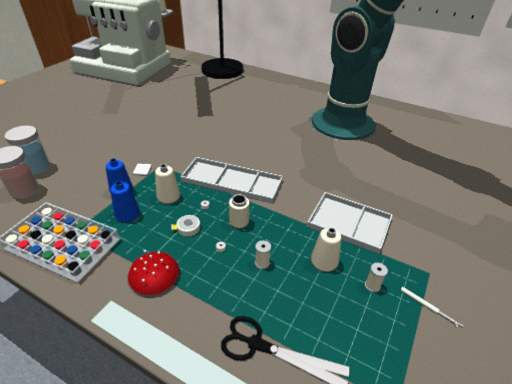

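View pics/top0.png

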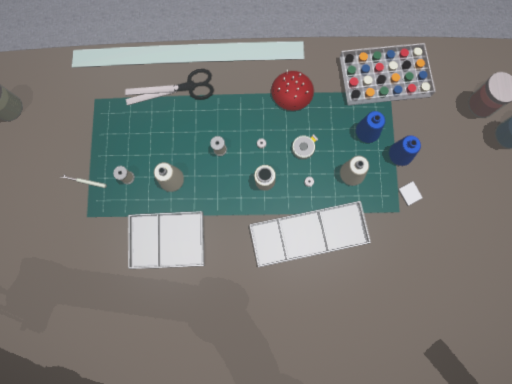

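Scene: cones at about (166,185) and (327,250), spools at (263,255) and (376,277), tube (239,210), tape (187,226). Look-alikes: blue cones (117,178) and (124,202), and bobbins (205,205) and (221,246). In the top view the cone tops are at (360,163) and (164,170), spools (218,145) and (122,173), tube (265,175), tape (304,147). The long tray is at (309,235) with its small end on the left, and the short tray is at (166,240) with its small end on the left.

```bash
cat > h.py <<'E'
import numpy as np,cv2
from station import sensors,cams,env
def K(c): return np.array([[c['fx'],0,c['cx']],[0,c['fy'],c['cy']],[0,0,1.]])
def ray(c,uv,z):
    p=cv2.undistortPoints(np.array(uv,float).reshape(-1,1,2),K(c),c['dist']).reshape(-1,2)
    d=np.c_[p,np.ones(len(p))]@c['R']; o=-c['R'].T@c['t']
    return o+d*((z-o[2])/d[:,2])[:,None]
def proj(c,X):
    return cv2.projectPoints(np.array(X,float).reshape(-1,1,3),cv2.Rodrigues(c['R'])[0],c['t'],K(c),c['dist'])[0].reshape(-1,2)
E
python3 - <<'E'
from h import *
im=cv2.imread('pics/top0.png');c=cams.camera_info('top')
cv2.imwrite('pics/crop.png',cv2.resize(im[85:285,95:415],None,fx=2.5,fy=2.5,interpolation=cv2.INTER_CUBIC))
# trays: bright blobs
m=((im.min(2)>120)&(im.max(2).astype(int)-im.min(2)<40)).astype(np.uint8)
m[:195]=0;m=cv2.morphologyEx(m,cv2.MORPH_CLOSE,np.ones((5,5)))
for k in cv2.findContours(m,cv2.RETR_EXTERNAL,2)[0]:
    if cv2.contourArea(k)>1500:
        b=cv2.boxPoints(cv2.minAreaRect(k));w=ray(c,b,0.015)[:,:2]
        e=np.diff(np.r_[w,w[:1]],axis=0)
        print(b.round(1).tolist(),w.round(4).tolist(),'ctr',w.mean(0).round(4),np.linalg.norm(e,axis=1).round(4),np.degrees(np.arctan2(e[:,1],e[:,0])).round(1))
E
```

```text
[[124.5999984741211, 214.1999969482422], [202.1999969482422, 210.6999969482422], [204.6999969482422, 266.29998779296875], [127.0999984741211, 269.79998779296875]] [[0.5189, 0.2696], [0.5246, 0.0868], [0.398, 0.0801], [0.3908, 0.2591]] ctr [0.4581 0.1739] [0.1829 0.1268 0.1791 0.1285] [ -88.2 -177.    92.3    4.7]
[[248.3000030517578, 222.3000030517578], [362.8999938964844, 199.39999389648438], [373.0, 249.8000030517578], [258.29998779296875, 272.70001220703125]] [[0.4961, -0.0191], [0.5444, -0.2835], [0.4286, -0.3004], [0.3823, -0.0406]] ctr [ 0.4629 -0.1609] [0.2687 0.117  0.2638 0.1158] [ -79.7 -171.7  100.1   10.7]
```

View pics/crop.png

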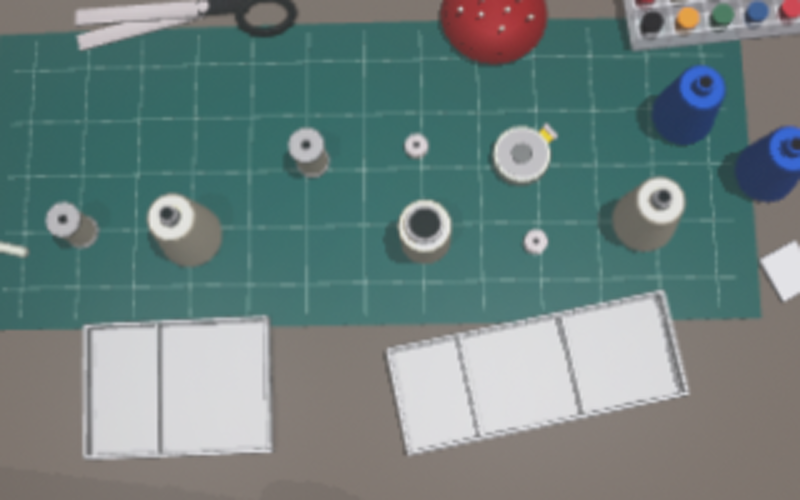

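The crop shows the two ecru cones at (169,213) and (663,197), spools at (306,145) and (63,219), the open-ended tube at (425,223), and the tape at (522,154) with its yellow end at (548,133). The bobbins are at (416,145) and (536,241) and the blue cones at (703,85) and (795,145); both stay put. The tray corners are readable too.

Run:
```python
from h import *
c=cams.camera_info('top');s=cams.camera_info('scene')
f=lambda q:np.array(q,float)/2.5+[95-.3,85-.3]
for n,q,z in [('coneA',(169,213),.1),('coneA2',(171,217),.085),('coneB',(663,197),.1),('coneB2',(661,201),.085),('sp1',(306,145),.056),('sp2',(63,219),.056),('tube',(425,223),.072),('tape',(522,154),.02),('yel',(548,133),.01)]:
    w=ray(c,f(q),z)[0];print(n,w.round(4),'scene',proj(s,w).round(0))
for n,q in [('short',[(84,326),(267,318),(271,451),(86,458)]),('long',[(387,349),(663,293),(687,394),(407,453)])]:
    w=ray(c,f(q),.018)[:,:2];e=np.diff(np.r_[w,w[:1]],axis=0);L=np.linalg.norm(e,axis=1)
    a=(w[0]+w[3]-w[1]-w[2]);a/=np.linalg.norm(a);x=np.array([a[1],-a[0]])
    C=w.mean(0);print(n,C.round(4),L.round(4),'y axis',a.round(3),'yaw',np.degrees(np.arctan2(x[1],x[0])).round(1))
    for d in ([-33.5,51.5] if n=='short' else [-81,14,95]): print(d,(C+a*d/1000).round(4))
w=cams.camera_info('wrist');o=sensors.get_obs();print(-w['R'].T@w['t']-o['ee_pos'],w['R'][2])
```

```text
coneA [0.6026 0.1609 0.1   ] scene [[330. 230.]]
coneA2 [0.6026 0.1629 0.085 ] scene [[330. 235.]]
coneB [ 0.6085 -0.2626  0.1   ] scene [[163. 166.]]
coneB2 [ 0.6087 -0.264   0.085 ] scene [[163. 171.]]
sp1 [0.674  0.0481 0.056 ] scene [[263. 246.]]
sp2 [0.6098 0.2706 0.056 ] scene [[378. 269.]]
tube [ 0.5957 -0.0589  0.072 ] scene [[238. 200.]]
tape [ 0.672  -0.1503  0.02  ] scene [[188. 222.]]
yel [ 0.6952 -0.1766  0.01  ] scene [[173. 227.]]
short [0.4584 0.1711] [0.1717 0.1209 0.1703 0.1214] y axis [-0.031  1.   ] yaw 1.8
-33.5 [0.4594 0.1376]
51.5 [0.4568 0.2226]
long [ 0.4682 -0.1573] [0.2579 0.0943 0.2582 0.0953] y axis [-0.184  0.983] yaw 10.6
-81 [ 0.4831 -0.2369]
14 [ 0.4656 -0.1436]
95 [ 0.4507 -0.064 ]
[-0.07546329  0.02755543  0.16938149] [ 0.2679676  -0.09386486 -0.95884449]
```

Call:
{"name": "step_arm", "arguments": {
  "plan": [91,0,0,0,-0.036,91,0,0,0,-0.036,91,0,0,0,-0.035,91,-0.86,-1,0.1,0,91,-0.86,-1,0.1,0,91,-0.86,-1,0.1,0,91,-0.86,-1,0.1,0,91,-0.86,-1,0.1,0,91,-0.86,-1,0.1,0,91,-0.86,-1,0.1,0,91,-0.86,-1,0.1,0,91,-0.86,-1,0.1,0,91,-0.86,-1,0.1,0,91,-0.86,-1,0.1,0,91,-0.86,-1,0.1,0,91,-0.86,-1,0.1,0,91,-0.86,-1,0.1,0,91,-0.86,-1,0.1,0,91,-0.86,-1,0.1,0,91,-0.86,-1,0.1,0],
  "force": 20
}}

```text
t: 2.1
ee_pos: [0.5074, 0.2722, 0.1801]
tool_rot: [[-1.0, 0.001, -0.001], [0.001, 1.0, -0.0], [0.001, -0.0, -1.0]]
force: [-0.6, 0.3, -0.3]
opening: 0.991
grip_force: 0.0
```

Call:
{"name": "step_arm", "arguments": {
  "plan": [91,-0.8,-0.92,0,0,91,-0.8,-0.92,0,0,91,-0.8,-0.92,0,0,91,-0.8,-0.92,0,0,91,-0.8,-0.92,0,0,91,-0.7,-0.92,0,0,91,0,0,0,0,91,0,0,0,0]
}}

```text
t: 2.9
ee_pos: [0.6004, 0.1629, 0.1801]
tool_rot: [[-1.0, 0.001, -0.001], [0.001, 1.0, 0.0], [0.001, 0.0, -1.0]]
force: [-0.7, 0.1, -0.2]
opening: 0.993
grip_force: 0.0
```

Run:
```python
from h import *
c=cams.camera_info('wrist');print(sensors.get_obs()['ee_pos'])
im=cams.get_image('wrist')[:,:,::-1].copy()
for X in ([.6026,.162,.1],[.6026,.162,.0],[.6098,.2706,.056]): print(proj(c,X).round(0))
cv2.imwrite('pics/w1.png',im)
```

```text
[0.6004078  0.16287956 0.18008771]
[[257. 200.]]
[[258. 171.]]
[[375. 192.]]
```

View pics/w1.png

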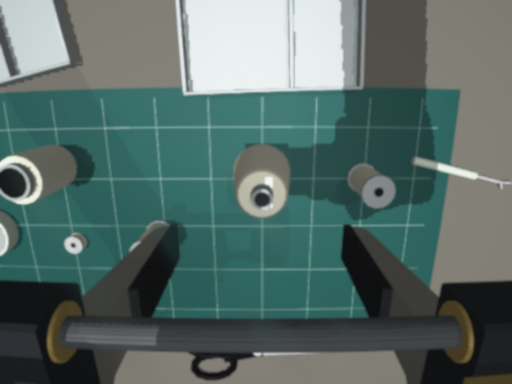

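The wrist view shows the cone's core top at (262,193), 5–7 px from prediction, and spool 2's top at (378,190).

Run:
```python
from h import *
c=cams.camera_info('wrist')
print(ray(c,[262,193],.1),ray(c,[378,190],.056), ray(c,[262,171],0.02))
print(proj(c,[[.4594+.062,.1376-.0515,.018],[.4568+.0602,.2226+.0365,.018]]))
# tops by Hough-free check: silhouettes of ecru cone -> axis pts
```

```text
[[0.59639711 0.16669968 0.1       ]] [[0.606906   0.27392904 0.056     ]] [[0.59766483 0.16729743 0.02      ]]
[[177.47790964  93.10376435]
 [357.9861078   88.78183627]]
```

Call:
{"name": "step_arm", "arguments": {
  "plan": [91,0.12,0.1,0.9,0,91,0,0,0.9,0,91,0,0,0.9,0,91,0,0,0.9,0,91,0,0,0.9,0,91,0,0,0.9,0,91,0,0,0.9,0,91,0,0,0.9,0,91,0,0,0,0,40,0,0,0,0,40,0,0,0,0,40,0,0,0,0,40,0,0,0,0,40,0,0,0,0],
  "force": 20
}}

```text
t: 4.35
ee_pos: [0.5988, 0.1648, 0.0371]
tool_rot: [[-1.0, 0.001, 0.001], [0.001, 1.0, 0.0], [-0.001, 0.0, -1.0]]
force: [0.7, -1.4, 1.7]
opening: 0.576
grip_force: 6.6
```

Call:
{"name": "step_arm", "arguments": {
  "plan": [40,0,0,0,0,40,0,0,0,0,40,0,0,-0.3,0,40,0,0,-0.6,0,40,0,0,-0.6,0,40,0,0,-0.5,0,40,0,0,0,0]
}}

```text
t: 5.05
ee_pos: [0.5999, 0.1652, 0.0789]
tool_rot: [[-1.0, 0.001, 0.004], [0.001, 1.0, 0.001], [-0.004, 0.001, -1.0]]
force: [0.4, -0.0, -0.6]
opening: 0.569
grip_force: 19.8
```

Run:
```python
from h import *
c=cams.camera_info('wrist');o=sensors.get_obs();print(o['ee_pos'],o['force'],o['grip_force'],o['opening'])
im=cams.get_image('wrist')[:,:,::-1].copy();cv2.imwrite('pics/w2.png',im)
p=o['ee_pos'];print(proj(c,[p[0],p[1],.14]))
```

```text
[0.59990666 0.1652366  0.078894  ] [ 0.38679044 -0.01698729 -0.63778778] 19.823564669378584 0.5693834825336228
[[257.38758326 311.15962075]]
```

View pics/w2.png

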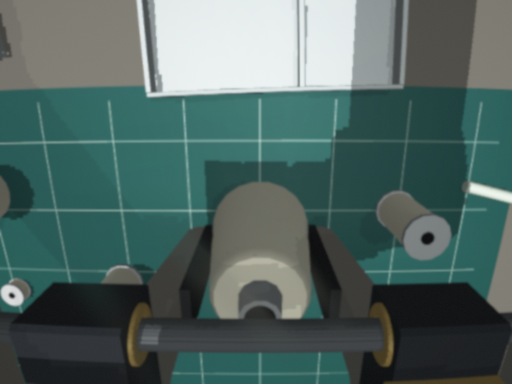

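The cone is held centred in the fingers at column 260, upright, with spool 2 to the right at (428,238).

Call:
{"name": "step_arm", "arguments": {
  "plan": [40,0.96,-0.5,0,0,40,0.96,-0.95,0,0,40,0.96,-0.95,0,0,40,0.96,-0.95,0,0,40,0.96,-0.95,0,0,40,0.96,-0.95,0,0,40,0.96,-0.95,0,0,40,0,-0.96,0,0,40,0,-0.96,0,0,40,0,-0.96,0,0,40,0,-0.96,0,0,40,0,-0.96,0,0,40,0,-0.96,0,0,40,0,-0.96,0,0,40,0,-0.96,0,0,40,0,-0.96,0,0,40,0,-0.5,0,0,40,0,0,0,0,40,0,0,0,0]
}}

```text
t: 7.0
ee_pos: [0.4638, -0.1412, 0.0764]
tool_rot: [[-1.0, 0.0, -0.0], [0.0, 1.0, 0.001], [0.0, 0.001, -1.0]]
force: [0.7, 0.4, -0.1]
opening: 0.566
grip_force: 19.8
```

Run:
```python
from h import *
c=cams.camera_info('wrist');o=sensors.get_obs();print(o['ee_pos'],o['grip_force'])
im=cams.get_image('wrist')[:,:,::-1].copy();s=cams.get_image('top')[:,:,::-1]
C=np.array([.4682,-.1573]);a=np.array([-.184,.983]);x=np.array([.983,.184])
P=[[*(C+a*u+x*v),.018] for u in(-.13,-.0335,.0615,.13) for v in(-.049,.049)]
for q in proj(c,P): print(q.round()); cv2.circle(im,tuple(int(t) for t in q),3,(0,0,255),1)
s=s[150:300,220:400];s=cv2.resize(s,None,fx=2,fy=2)
out=np.zeros((384,512+360,3),np.uint8);out[:,:512]=im;out[:300,512:]=s
cv2.imwrite('pics/w3.png',cv2.resize(out,(800,352)))
cv2.imwrite('pics/w3.png',out[:,:800])
```

```text
[ 0.46375845 -0.14115419  0.07641261] 19.823364163264472
[ 47. 180.]
[ 91. 296.]
[174. 155.]
[207. 278.]
[311. 129.]
[329. 258.]
[410. 112.]
[418. 242.]
```

View pics/w3.png

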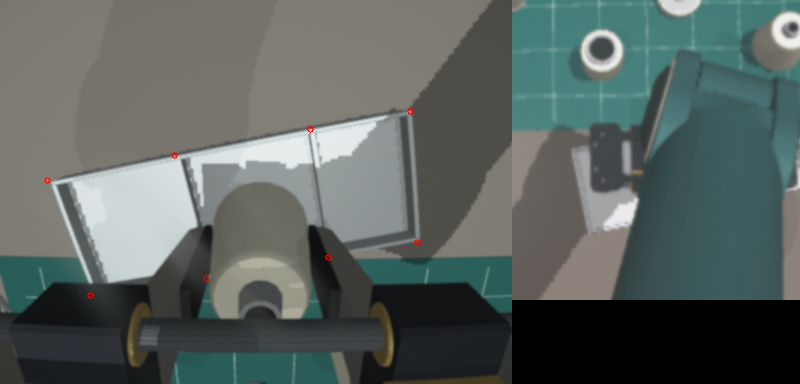

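Predicted tray corners (red) match to a few px, so the cone sits centred over the middle compartment.

Call:
{"name": "step_arm", "arguments": {
  "plan": [40,-0.1,0,0.45,0,40,0,0,0.45,0,40,0,0,0.45,0,40,0,0,0.45,0,40,0,0,0,0,40,0,0,0,0,70,0,0,0,0,70,0,0,0,0,70,0,0,0,0,70,0,0,-0.3,0,70,0,0,-0.8,0,70,0,0,-1,0,70,0,0,-1,0,70,0,0,-1,0,70,0,0,-1,0,70,0,0,-1,0]
}}

```text
t: 8.7
ee_pos: [0.4659, -0.1419, 0.164]
tool_rot: [[-1.0, 0.001, 0.001], [0.001, 1.0, -0.0], [-0.001, -0.0, -1.0]]
force: [0.4, 0.0, -0.5]
opening: 0.758
grip_force: 0.0
```

Call:
{"name": "step_arm", "arguments": {
  "plan": [91,-0.98,-0.85,0,0,91,-0.98,-0.85,0,0,91,-0.98,-0.85,0,0,91,-0.98,-0.85,0,0,91,-0.98,-0.85,0,0,91,-0.98,-0.85,0,0,91,-0.98,-0.85,0,0,91,0,0,0,0,91,0,0,0,0]
}}

```text
t: 9.6
ee_pos: [0.6026, -0.2609, 0.1625]
tool_rot: [[-1.0, 0.001, -0.001], [0.001, 1.0, 0.0], [0.001, 0.0, -1.0]]
force: [-0.1, -0.4, 0.3]
opening: 0.991
grip_force: 0.0
```

Run:
```python
from h import *
c=cams.camera_info('wrist');o=sensors.get_obs();print(o['ee_pos'])
im=cams.get_image('wrist')[:,:,::-1].copy()
print(proj(c,[[.6087,-.263,.1],[.672,-.150,.02],[.465,-.142,.103]]))
cv2.imwrite('pics/w4.png',im)
```

```text
[ 0.60256233 -0.26092643  0.16246617]
[[255.4743435  212.74885153]
 [366.67118493 243.18827436]
 [443.91387583   1.92550349]]
```

View pics/w4.png

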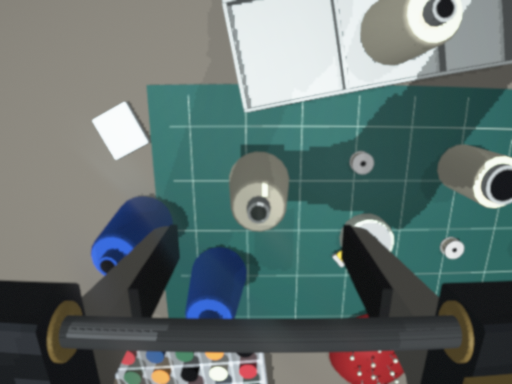

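Cone A stands in the tray's middle compartment. Cone B's core is at (258,207), and the blue cones at (112,255) and (213,300) are clear of the fingers.

Call:
{"name": "step_arm", "arguments": {
  "plan": [91,-0.12,0,0.9,0,91,0,0,0.9,0,91,0,0,0.9,0,91,0,0,0.9,0,91,0,0,0.9,0,91,0,0,0.9,0,91,0,0,0.9,0,91,0,0,0,0,40,0,0,0,0,40,0,0,0,0,40,0,0,0,0,40,0,0,0,0,40,0,0,0,0,40,0,0,0,0,40,0,0,0,0,40,0,0,-0.4,0,40,0,0,-0.8,0,40,0,0,-0.8,0]
}}

```text
t: 11.45
ee_pos: [0.6053, -0.2609, 0.0777]
tool_rot: [[-1.0, 0.001, -0.0], [0.001, 1.0, 0.0], [0.0, 0.0, -1.0]]
force: [0.6, 0.2, -0.5]
opening: 0.565
grip_force: 19.8
```

Call:
{"name": "step_arm", "arguments": {
  "plan": [40,0.87,0.18,0,0,40,0.87,0.18,0,0,40,0.87,0.18,0,0,40,0.87,0.18,0,0,40,0.87,0.18,0,0,40,0.87,0.18,0,0,40,0.87,0.15,0,0,40,0,0,0,0,40,0,0,0,0]
}}

```text
t: 12.35
ee_pos: [0.4849, -0.2367, 0.0779]
tool_rot: [[-1.0, 0.001, 0.003], [0.001, 1.0, -0.001], [-0.003, -0.001, -1.0]]
force: [0.1, -0.4, -1.5]
opening: 0.565
grip_force: 19.8
```

Run:
```python
from h import *
c=cams.camera_info('wrist');o=sensors.get_obs();print(o['ee_pos'],o['grip_force'])
im=cams.get_image('wrist')[:,:,::-1].copy()
C=np.array([.4682,-.1573]);a=np.array([-.184,.983]);x=np.array([.983,.184])
P=[[*(C+a*u+x*v),.018] for u in(-.13,-.0335) for v in(-.049,.049)]
for q in proj(c,P): cv2.circle(im,tuple(int(t) for t in q),3,(0,0,255),1)
cv2.imwrite('pics/w5.png',im)
```

```text
[ 0.48490599 -0.23669839  0.07786798] 19.82035277716932
```

View pics/w5.png

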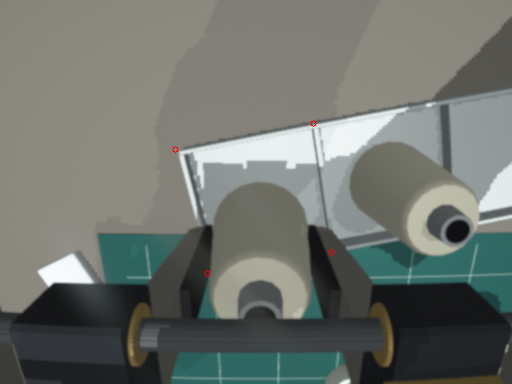

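The cone is over the end compartment, with the corner about 3 mm off prediction, well within the fit. Lowering.

Call:
{"name": "step_arm", "arguments": {
  "plan": [40,0,0.1,0.45,0,40,0,0,0.45,0,40,0,0,0.45,0,40,0,0,0.45,0,40,0,0,0,0,40,0,0,0,0,70,0,0,0,0,70,0,0,0,0,70,0,0,0,0,70,0,0,-0.3,0,70,0,0,-0.8,0,70,0,0,-1,0,70,0,0,-1,0,70,0,0,-1,0,70,0,0,-1,0,70,0,0,-0.5,0]
}}

```text
t: 14.0
ee_pos: [0.4845, -0.2347, 0.1548]
tool_rot: [[-1.0, 0.001, 0.003], [0.001, 1.0, -0.001], [-0.003, -0.001, -1.0]]
force: [-0.9, -0.0, -0.3]
opening: 0.761
grip_force: 0.0
```

Call:
{"name": "step_arm", "arguments": {
  "plan": [70,-0.62,0.96,0,0,70,-0.62,0.96,0,0,70,-0.62,0.96,0,0,70,-0.62,0.96,0,0,70,-0.62,0.96,0,0,70,-0.62,0.96,0,0,70,-0.62,0.96,0,0,70,-0.62,0.96,0,0,70,-0.62,0.96,0,0,70,-0.62,0.96,0,0,70,-0.62,0.96,0,0,70,-0.62,0.96,0,0,70,-0.62,0.96,0,0,70,-0.62,0.96,0,0,70,-0.62,0.9,0,0,70,0,0,0,0,70,0,0,0,0]
}}

```text
t: 15.7
ee_pos: [0.6692, 0.052, 0.1521]
tool_rot: [[-1.0, 0.0, -0.001], [0.0, 1.0, -0.001], [0.001, -0.001, -1.0]]
force: [-0.8, -0.1, 0.4]
opening: 0.761
grip_force: 0.0
```

Run:
```python
from h import *
c=cams.camera_info('wrist');o=sensors.get_obs();print(o['ee_pos'])
im=cams.get_image('wrist')[:,:,::-1].copy()
print(proj(c,[[.674,.0481,.056],[.670,.050,.056],[.5957,-.0589,.076]]))
cv2.imwrite('pics/w6.png',im)
```

```text
[0.66922205 0.051997   0.15206887]
[[253.86639056 197.08837279]
 [256.14479399 192.47517112]
 [105.05020325 102.0227597 ]]
```

View pics/w6.png

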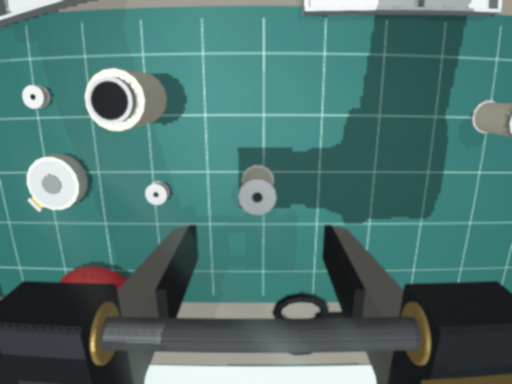

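Spool 1's top is at (257,197), as predicted, with bobbins at (157,193) and (36,97) clear. Descending on it.

Call:
{"name": "step_arm", "arguments": {
  "plan": [70,-0.2,-0.1,0.9,0,70,0,0,0.95,0,70,0,0,0.95,0,70,0,0,0.95,0,70,0,0,0.95,0,70,0,0,0.95,0,70,0,0,0.8,0,70,0,0,0,0,20,0,0,0,0,20,0,0,0,0,20,0,0,0,0,20,0,0,0,0,20,0,0,0,0,20,0,0,0,0,20,0,0,0,0],
  "force": 15
}}

```text
t: 17.25
ee_pos: [0.6742, 0.0504, 0.0242]
tool_rot: [[-1.0, 0.001, 0.001], [0.001, 1.0, 0.0], [-0.001, 0.0, -1.0]]
force: [-0.5, 0.7, 4.1]
opening: 0.346
grip_force: 15.0
```

Call:
{"name": "step_arm", "arguments": {
  "plan": [20,0,0,-0.5,0,20,0,0,-0.9,0,20,0,0,-0.9,0,20,0,0,-0.9,0,20,0,0,-0.8,0,20,0.9,-0.4,0,0,20,0.95,-0.45,0,0,20,0.95,-0.47,0,0,20,0.95,-0.47,0,0,20,0.95,-0.47,0,0,20,0.95,-0.47,0,0,20,0.95,-0.47,0,0,20,0.95,-0.47,0,0,20,0.95,-0.47,0,0,20,0.95,-0.47,0,0,20,0.9,-0.47,0,0,20,0.8,-0.47,0,0,20,0,0,0,0,20,0,0,0,0]
}}

```text
t: 19.15
ee_pos: [0.4519, -0.0604, 0.1046]
tool_rot: [[-1.0, 0.001, 0.002], [0.001, 1.0, 0.0], [-0.002, 0.0, -1.0]]
force: [-0.3, -0.1, -0.3]
opening: 0.344
grip_force: 15.0
```

Run:
```python
from h import *
c=cams.camera_info('wrist');o=sensors.get_obs();print(o['ee_pos'],o['grip_force'])
im=cams.get_image('wrist')[:,:,::-1].copy()
C=np.array([.4682,-.1573]);a=np.array([-.184,.983]);x=np.array([.983,.184])
P=[[*(C+a*u+x*v),.018] for u in(.0615,.13) for v in(-.049,.049)]+[[.4507,-.064,.003]]
for q in proj(c,P): cv2.circle(im,tuple(int(t) for t in q),3,(0,0,255),1)
cv2.imwrite('pics/w7.png',im)
```

```text
[ 0.45185194 -0.06038314  0.10464925] 14.999774247407913
```

View pics/w7.png

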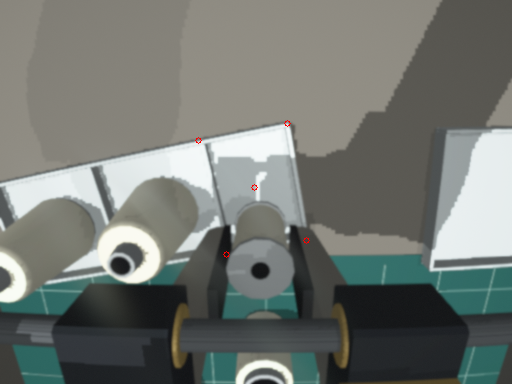

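Spool 1 is held over the small compartment with cones in the other two. Lowering and releasing, then on to spool 2.

Call:
{"name": "step_arm", "arguments": {
  "plan": [20,0,0,0.8,0,20,0,0,0.9,0,20,0,0,0.9,0,20,0,0,0.8,0,20,0,0,0.38,0,20,0,0,0,0,20,0,0,0,0,46,0,0,0,0,46,0,0,0,0,46,0,0,0,0,46,0,0,-0.3,0,46,0,0,-0.9,0,46,0,0,-1,0,46,0,0,-1,0,46,0,0,-1,0,46,0,0,-1,0,46,0,0,-1,0]
}}

```text
t: 20.9
ee_pos: [0.4507, -0.0605, 0.1534]
tool_rot: [[-1.0, 0.001, 0.001], [0.001, 1.0, 0.0], [-0.001, 0.0, -1.0]]
force: [0.3, -0.7, -0.5]
opening: 0.5
grip_force: 0.0
```

Call:
{"name": "step_arm", "arguments": {
  "plan": [70,-0.46,0.97,0,0,70,-0.46,0.97,0,0,70,-0.46,0.97,0,0,70,-0.46,0.97,0,0,70,-0.46,0.97,0,0,70,-0.46,0.97,0,0,70,-0.46,0.97,0,0,70,-0.46,0.97,0,0,70,-0.46,0.97,0,0,70,-0.46,0.97,0,0,70,-0.46,0.97,0,0,70,-0.46,0.97,0,0,70,-0.46,0.97,0,0,70,-0.46,0.97,0,0,70,-0.46,0.97,0,0,70,-0.46,0.97,0,0,70,-0.44,0.97,0,0,70,0,0.1,0,0,70,0,0,0,0]
}}

```text
t: 22.8
ee_pos: [0.6065, 0.2711, 0.1519]
tool_rot: [[-1.0, -0.0, -0.001], [-0.0, 1.0, -0.001], [0.001, -0.001, -1.0]]
force: [-0.6, 0.4, -0.4]
opening: 0.763
grip_force: 0.0
```

Run:
```python
from h import *
c=cams.camera_info('wrist');o=sensors.get_obs();print(o['ee_pos'])
im=cams.get_image('wrist')[:,:,::-1].copy()
print(proj(c,[[.608,.272,.056]]))
cv2.imwrite('pics/w8.png',im)
```

```text
[0.60647825 0.27112525 0.1519372 ]
[[259.59229434 193.31985109]]
```

View pics/w8.png

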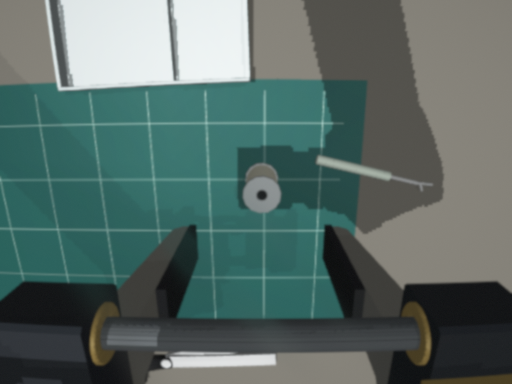

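Spool 2's top is at (262,195). The seam ripper's handle end at (318,160) is close to the right finger, so I open only to 50 mm.

Call:
{"name": "step_arm", "arguments": {
  "plan": [50,-0.15,0.05,0.4,0,50,0,0,0.95,0,50,0,0,0.95,0,50,0,0,0.95,0,50,0,0,0.95,0,50,0,0,0.95,0,50,0,0,0.75,0,50,0,0,0.5,0,50,0,0,0,0,20,0,0,0,0,20,0,0,0,0,20,0,0,0,0,20,0,0,0,0,20,0,0,0,0,20,0,0,0,0]
}}

```text
t: 24.35
ee_pos: [0.6107, 0.2725, 0.025]
tool_rot: [[-1.0, 0.001, 0.002], [0.001, 1.0, 0.001], [-0.002, 0.001, -1.0]]
force: [0.1, -0.0, 5.9]
opening: 0.344
grip_force: 15.0
```

Call:
{"name": "step_arm", "arguments": {
  "plan": [20,0,0,-0.5,0,20,0,0,-1,0,20,0,0,-1,0,20,0,0,-0.5,0,20,0.9,-0.27,0,0,20,0.97,-0.3,0,0,20,0.97,-0.3,0,0,20,0.97,-0.3,0,0,20,0.97,-0.3,0,0,20,0.97,-0.3,0,0,20,0.97,-0.3,0,0,20,0.97,-0.28,0,0,20,0,0,0,0,20,0,0,0,0]
}}

```text
t: 25.75
ee_pos: [0.4566, 0.2255, 0.0843]
tool_rot: [[-1.0, 0.001, 0.001], [0.001, 1.0, 0.0], [-0.001, 0.0, -1.0]]
force: [0.4, -0.0, -0.0]
opening: 0.344
grip_force: 15.0
```

Run:
```python
from h import *
c=cams.camera_info('wrist');o=sensors.get_obs();print(o['ee_pos'],o['grip_force'])
im=cams.get_image('wrist')[:,:,::-1].copy()
C=np.array([.4584,.1711]);a=np.array([-.031,1]);x=np.array([1,.031])
P=[[*(C+a*u+x*v),.018] for u in(-.0865,.018,.0865) for v in(-.062,.062)]+[[.4568,.2226,.003],[.4594,.1376,.003]]
for q in proj(c,P): cv2.circle(im,tuple(int(t) for t in q),3,(0,0,255),1);print(q.round())
cv2.imwrite('pics/w9.png',im)
```

```text
[0.45660547 0.22551293 0.08427721] 14.999065697193146
[ 58. 126.]
[ 89. 280.]
[203. 120.]
[215. 278.]
[302. 117.]
[301. 276.]
[255. 197.]
[147. 200.]
```

View pics/w9.png

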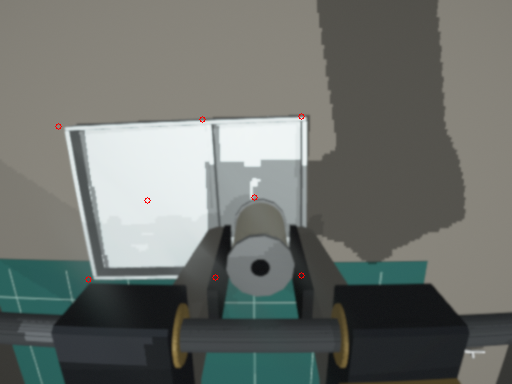

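The short tray sits about 4 mm further +y than predicted (corner at (66,128), divider at (213,122)); spool 2 is well inside its compartment. Lowering, releasing and going to the tape.

Call:
{"name": "step_arm", "arguments": {
  "plan": [20,0,0,0.8,0,20,0,0,0.9,0,20,0,0,0.7,0,20,0,0,0.37,0,20,0,0,0,0,20,0,0,0,0,46,0,0,0,0,46,0,0,0,0,46,0,0,0,0,46,0,0,-0.3,0,46,0,0,-0.9,0,46,0,0,-1,0,46,0,0,-1,0,46,0,0,-1,0,46,0,0,-1,0,46,0,0,-1,0]
}}

```text
t: 27.4
ee_pos: [0.4561, 0.2253, 0.154]
tool_rot: [[-1.0, 0.001, 0.001], [0.001, 1.0, 0.0], [-0.001, 0.0, -1.0]]
force: [0.2, 0.5, 0.3]
opening: 0.498
grip_force: 0.0
```

Call:
{"name": "step_arm", "arguments": {
  "plan": [75,-0.56,-0.98,0,0,75,-0.56,-0.98,0,0,75,-0.56,-0.98,0,0,75,-0.56,-0.98,0,0,75,-0.56,-0.98,0,0,75,-0.56,-0.98,0,0,75,-0.56,-0.98,0,0,75,-0.56,-0.98,0,0,75,-0.56,-0.98,0,0,75,-0.56,-0.98,0,0,75,-0.56,-0.98,0,0,75,-0.56,-0.98,0,0,75,-0.56,-0.98,0,0,75,-0.56,-0.98,0,0,75,-0.56,-0.98,0,0,75,-0.56,-0.98,0,0,75,-0.56,-0.98,0,0,75,-0.56,-0.98,0,0,75,-0.56,-0.98,0,0]
}}

```text
t: 29.3
ee_pos: [0.669, -0.148, 0.1531]
tool_rot: [[-1.0, 0.001, 0.0], [0.001, 1.0, 0.0], [-0.0, 0.0, -1.0]]
force: [1.0, -0.1, 0.4]
opening: 0.816
grip_force: 0.0
```

Call:
{"name": "step_arm", "arguments": {
  "plan": [75,0,0,0,0.045,75,0,0,0,0.045,75,0,0,0,0.045,75,0,0,0,0.045,75,0,0,0,0.045,75,0,0,0,0.045,75,0,0,0,0,75,0,0,0,0]
}}

```text
t: 30.1
ee_pos: [0.6687, -0.147, 0.1529]
tool_rot: [[-0.664, 0.748, 0.0], [0.748, 0.664, 0.0], [-0.0, 0.0, -1.0]]
force: [-0.6, 0.6, 0.5]
opening: 0.816
grip_force: 0.0
```

Run:
```python
from h import *
c=cams.camera_info('wrist');o=sensors.get_obs();print(o['ee_pos'],o['joint_pos'])
im=cams.get_image('wrist')[:,:,::-1].copy()
print(proj(c,[[.672,-.1503,.02],[.670,-.149,.02]]))
cv2.imwrite('pics/w10.png',im)
```

```text
[ 0.66866653 -0.14698717  0.15287086] [ -3.95687487  34.29181874  19.7463355   90.53365442 -13.05564865
  57.45091333  61.24200918]
[[258.96596634 185.93475491]
 [258.28698738 183.56226943]]
```

View pics/w10.png

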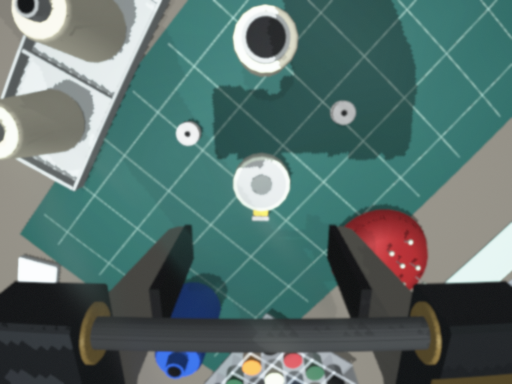

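The tape is at (261,183), centred between the fingers with its yellow end pointing away from both pads. The pincushion's edge at (345,235) is clear of the fingers.

Call:
{"name": "step_arm", "arguments": {
  "plan": [75,-0.12,0,0.4,0,75,0,0,0.9,0,75,0,0,0.95,0,75,0,0,0.95,0,75,0,0,0.95,0,75,0,0,0.95,0,75,0,0,0.95,0,75,0,0,0.8,0,75,0,0,0.4,0,75,0,0,0.1,0,75,0,0,0,0]
}}

```text
t: 31.25
ee_pos: [0.6705, -0.1492, 0.0057]
tool_rot: [[-0.661, 0.751, 0.0], [0.751, 0.661, -0.0], [-0.0, 0.0, -1.0]]
force: [0.5, -0.8, -0.1]
opening: 0.816
grip_force: 0.0
```

Call:
{"name": "step_arm", "arguments": {
  "plan": [75,0,0,0.1,0,45,0,0,0,0,45,0,0,0,0,45,0,0,0,0,45,0,0,0,0,45,0,0,0,0,45,0,0,0,0,45,0,0,-0.3,0,45,0,0,-0.8,0,45,0,0,-0.9,0,45,0,0,-0.9,0,45,0,0,-0.9,0,45,0,0,-0.9,0,45,0,0,-0.3,0,45,0,0,0,0],
  "force": 20
}}

```text
t: 32.75
ee_pos: [0.6711, -0.1492, 0.1053]
tool_rot: [[-0.661, 0.751, 0.002], [0.751, 0.661, -0.0], [-0.002, 0.002, -1.0]]
force: [0.1, -0.1, -0.7]
opening: 0.585
grip_force: 20.0
```

Call:
{"name": "step_arm", "arguments": {
  "plan": [45,0.6,0.09,0,0,45,0.96,0.09,0,0,45,0.96,0.09,0,0,45,0.96,0.09,0,0,45,0.96,0.09,0,0,45,0.96,0.09,0,0,45,0.96,0.09,0,0,45,0.96,0.09,0,0,45,0.96,0.09,0,0,45,0.96,0.09,0,0,45,0.96,0.09,0,0,45,0.96,0.09,0,0,45,0.96,0.09,0,0,45,0.96,0.09,0,0,45,0.96,0.09,0,0,45,0.96,0.09,0,0,45,0.96,0.09,0,0,45,0.96,0.09,0,0,45,0.96,0.09,0,0,45,0,0,0,0]
}}

```text
t: 34.75
ee_pos: [0.4571, 0.1443, 0.103]
tool_rot: [[-0.664, 0.747, -0.002], [0.747, 0.664, 0.0], [0.002, -0.002, -1.0]]
force: [0.2, 0.1, -0.2]
opening: 0.582
grip_force: 20.0
```

Run:
```python
from h import *
c=cams.camera_info('wrist');o=sensors.get_obs();print(o['ee_pos'],o['tool_rot'].round(3).tolist(),o['grip_force'])
im=cams.get_image('wrist')[:,:,::-1].copy()
C=np.array([.459,.1745]);a=np.array([-.031,1]);x=np.array([1,.031])
P=[[*(C+a*u+x*v),.018] for u in(-.0865,.018,.0865) for v in(-.062,.062)]+[[.460,.1413,.003]]
for q in proj(c,P)+[3,0]: cv2.circle(im,tuple(int(t) for t in q),3,(0,0,255),1)
cv2.imwrite('pics/w11.png',im)
```

```text
[0.45706889 0.14429688 0.10295919] [[-0.664, 0.747, -0.002], [0.747, 0.664, 0.0], [0.002, -0.002, -1.0]] 20.000027418136597
```

View pics/w11.png

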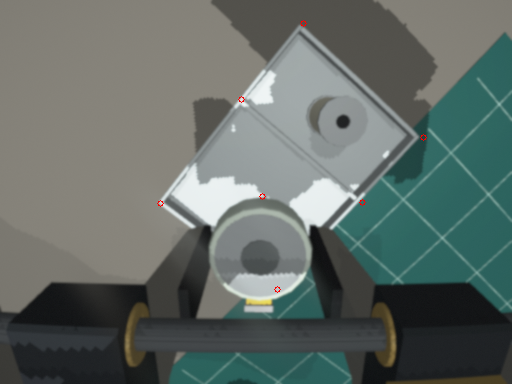

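Spool 2 stands in the small compartment, and the tape is held over the large one with outlines matching. Lowering.

Call:
{"name": "step_arm", "arguments": {
  "plan": [45,-0.21,0,0.5,0,45,0,0,0.9,0,45,0,0,0.95,0,45,0,0,0.95,0,45,0,0,0.8,0,45,0,0,0.4,0,45,0,0,0.2,0,45,0,0,0.05,0,45,0,0,0,0,45,0,0,0,0]
}}

```text
t: 35.8
ee_pos: [0.4629, 0.1389, 0.0092]
tool_rot: [[-0.661, 0.751, 0.001], [0.751, 0.661, 0.0], [-0.0, 0.001, -1.0]]
force: [0.1, 0.4, -1.2]
opening: 0.579
grip_force: 20.0
```

Call:
{"name": "step_arm", "arguments": {
  "plan": [45,0,0,0.07,0,45,0,0,0,0,64,0,0,0,0,64,0,0,0,0,64,0,0,0,0,64,0,0,-0.3,0,64,0,0,-0.8,0,64,0,0,-1,0,64,0,0,-1,0,64,0,0,-1,0,64,0,0,-1,0,64,0,0,-1,0,64,0,0,-1,0,64,0,0,-1,0,64,0,0,-1,0,64,0,0,0,0]
}}

```text
t: 37.4
ee_pos: [0.464, 0.1393, 0.1918]
tool_rot: [[-0.661, 0.751, 0.005], [0.751, 0.661, 0.003], [-0.001, 0.005, -1.0]]
force: [0.7, -0.8, -0.4]
opening: 0.697
grip_force: 0.0
```

Run:
```python
from h import *
a=cams.get_image('wrist');b=cams.get_image('scene')
s=cv2.resize(b[140:330,100:410],None,fx=1.5,fy=1.5)
out=np.zeros((384,800,3),np.uint8);out[:285,:465]=s;out[:252,464:]=cv2.resize(a,(336,252))
cv2.imwrite('pics/end.png',out[:,:,::-1]);print(sensors.get_obs()['ee_pos'])
```

```text
[0.46227718 0.1388375  0.18927332]
```

View pics/end.png

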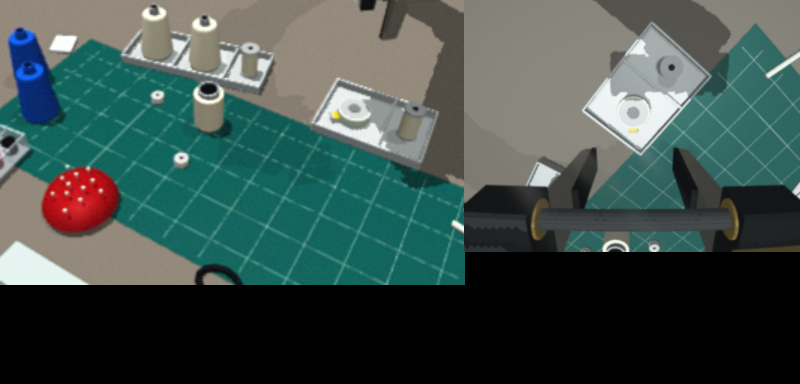

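The final view shows both cones (155,35) and (204,45) and a spool (250,62) upright in the long tray. The tape (352,110) lies flat beside the other spool (410,120) in the short tray, and the tube (208,105) and blue cones are untouched.

```bash
python3 -c "
from station import workorder
print(workorder.hand_in())"
```

```text
the job is handed in; nothing more can be done
None
```

Both trays are made up as asked and the job is handed in at about 37.5 s: the long tray has two cones and a spool, the short tray has the other spool and the tape lying flat, and the tube and blue cones are untouched.

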